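Box up a spare bearing: push it home, fold the cover, tuck it under the lip

TASK

Put the spare bearing away in its bench box so that no grit gets in: with the fingertips push the bearing along the tray until it is fully home in its pocket, fold the hinged cover over until it lies flat on the box, and then push the cover by its thumb ledge until its front edge is tucked fully under the retaining lip. Only push and press: never pick the bearing up, leave the nut, tape measure, grease tin and punch where they are, and finish clear of everything.

Things in the scene. Friction and masses are not known exactly. Their poses are not given: they have to be found in the camera images.
- spares_box: small grey steel box screwed to the bench. Origin: underside, middle of the pocket. Its frame, mm: floor plate 3 thick, x -45..48, y -35..47; black insert, top z 15, with a pocket 39 wide (x -19.5..19.5), back wall at y 18, open to -y at y -15. On the +x side two hinge ears (x 19..45, at y -26 and 34, top z 24) with level slots for the cover's hinge pin
- tray_end (a point): middle of the outer end of the tray's floor (box frame y -98, z 3 mm), axes as the box's. From the pocket's mouth the flat tray runs to -y, same floor, between guide rails 5 mm high (inner faces x -22.5 and 22.5, from y -28 out); a lead-in 10 mm high funnels from them to the pocket
- pocket_home (a point): where the bearing's centre lies when it is fully home against the pocket's back wall (it then sticks out of the mouth by 2 mm); axes as the box's, the push direction is +y
- lip_edge (a point): middle of the retaining lip's inner edge, on its top face (box frame x -27, y 4.5, z 23.5 mm); axes as the box's. The lip, 2.5 mm thick, underside z 21, 44 long, overhangs inwards (+x) 12.5 mm from the wall on the box's -x side
- bearing_center (a point): centre of the loose ball bearing, a steel ring 35 mm in diameter and 11 high, lying flat on the tray outside the pocket with its underside at z = 3 mm; sliding friction only
- cover_fold (a joint): fold angle of the cover, rad: 0 = lying flat on the box, 1.57 = upright, 1.95 = thrown fully open, leaning away from the lip; the hinge is stiff (about 0.025 N m), so the cover stays where it is put. Sweep it over from behind (its +x side, towards -x); pressed straight down on its edge while steeper than about 45 degrees it jams like a strut
- cover_slide (a joint): how far the cover's hinge pin has run along its slots towards the lip (box -x), m: 0 back (as it starts), 0.012 home; needs about 5 N, stays where left. Cover flat: at 0 its edge is 3 mm short of the lip, at 0.012 it is 9 mm beneath it. If the slide is forward while the cover is up, the edge lands on top of the lip instead
- cover_hinge (a point): middle of the hinge axis (box frame x 38 - slide, y 4.5, z 17.5 mm), which runs along box y; point axes turn with the cover, as the box's when it is flat. Aluminium cover plate: 3 mm thick, 55 wide (box y -23..32), 62 from axis to free edge (to -x when flat, upper face then at z 19)
- cover_edge (a point): middle of the cover's free edge. At the cover's y -23 end a skirt 12 mm deep hangs from it and closes the pocket's mouth when the cover is flat: a bearing that sticks out by more than 6 mm holds the cover up
- thumb_ledge (a point): middle of the top of the thumb ledge: a rib 5 mm thick (x), 40 wide (y), standing 8 mm above the cover's upper (outer) face, 48 mm from the hinge axis, 14 from the free edge. Push on its hinge side towards the lip to slide the cover
- nut_mid (a point): centre of a loose brass-coloured hexagon nut, 24x27x13 mm, on the bench: leave alone
- tape_measure_mid (a point): centre of a loose yellow tape measure, 68x71x35 mm: leave alone
- grease_tin_mid (a point): centre of a loose round grease tin, 69 mm in diameter, 60 high: leave alone
- punch_mid (a point): centre of a loose dark centre punch, 108x11x10 mm: leave alone

How it is judged:
By the outcome, as a careful person would: the job done as asked, in the order asked, and still so for the second after the job is handed in, with the robot touching nothing.
It also fails if it takes over 48 s, if anything falls off the work surface, if the arm or the gripper's body presses on something with over 40 N, if the wrist force passes 120 N, or if a joint passes its speed limit or range.

ROBOT

A 7-joint arm with a two-finger parallel gripper is mounted at the origin on a cart in front of the work surface, level with it; the furniture and walls round the work are solid. World frame = base frame: x ahead of the robot, y to its left, z up, the work surface at z = 0. Lengths are in m, angles in degrees, forces in N, time in s.
With the tool pointing down it reaches from about 0.4 to 0.85 m from the base axis. Payload 10.4 kg.
Tool frame: the origin (TCP) lies midway between the tips of the shut fingers; the grasp point (between the pads) lies 19 mm behind it (robot.pinch_z is the distance from the TCP to the grasp point, in m); z points along the fingers, y is the line along which they close (so a half turn about z gives the same grasp; the last joint's range is limited). The gripper opens to 87 mm and grips with 3 to 60 N. Pads are 19 mm wide; open, the fingers measure 117 mm over their backs; the gripper's body (75 mm by 190 mm) begins 51 mm behind the grasp point.
Start: joints at [-70.795, 19.034, -3.707, 83.658, 1.238, 77.344, -5.071], TCP at [0.219, 0.585, 0.223] pointing down, gripper open.
Joint ranges: [-148.97, 148.97], [-28.65, 121.19], [-84.17, 76.75], [9.2, 138.47], [-72.65, 252.65], [3.7, 117.97], [-149.18, 149.18]. Speed limits (degrees/s): [127.2, 127.2, 159.86, 159.86, 180, 180, 180].

INTERFACE

Orientations are given as [roll, pitch, yaw] about the fixed x, y, z axes, in that order (R = Rz(yaw) Ry(pitch) Rx(roll)).
In Python, from cell import robot gives the robot as it stands. The module is installed in compiled form; this text tells all that it offers.
- The arm moves only by the tool move_arm, never from a script. Its argument "series" is a list of rows, each a list of 7 numbers: the shift along the tool's x, y, z normalised to -1 to 1, where 1 is 0.8 m, then the turn, a rotation vector about the tool's x, y, z normalised to -1 to 1, where 1 is 360 degrees, then the gripper command: -1 is fully open, 1 is shut, values between are in proportion. A call has 1 to 12 rows; each row is the pose to reach, as a shift and turn from the pose commanded when the call began, along the tool's axes at that moment, turning the shorter way round; what a row does not reach only later rows make up. A row lasts 1/12 s, in which the tool goes at most 41.7 mm and 7.16 degrees, less where a joint would pass 70% of its speed; a pose out of reach is approached as far as the arm can. A call with a number of a shift or a turn outside -1 to 1 is refused whole. A call with a gripper value outside its range is refused whole. The fingers move at their own pace and stop on an object; "force" is the grip in N (left out, the last holds). Time passes only in rows, so rows that repeat a pose let the fingers close. It gives the time, the measured TCP pose, the force, the opening and the grip force at its end, in the units of the state.
- robot.observe(): the state, without advancing time (a new reading comes with each control period).
- robot.camera(name): name is "scene" or "top" or "wrist"; returns a dict with "frame" (420x560x3 uint8, red, green, blue), "fx", "fy", "cx", "cy" (pixels), "xyz" and "orientation" of the camera in the world; the wrist camera has in their place "tool_from_camera" (4x4, takes a point from camera to tool coordinates, whose origin is the TCP and whose axes are the flange's). Camera axes: x right, y up, looking along -z (the intrinsics and any distortion apply to the point x, -y, -z); pixel columns grow to the right and rows downward; lengths in m; the calibration is good to about 2 mm. The wrist camera is an equidistant fisheye: a pixel r from the principal point sees the ray r / f radians off the axis. A picture is of the moment at which its call begins: read the wrist's pose just before it. There is no depth.
- robot.close_job(): hands the job in; it is judged then, once.
The state is a dict: "time_s": time; "joints": joint angles; "joint_vel": joint speeds; "joint_efforts": joint torques, N m; "tcp_pos": TCP position; "eef_rot": TCP orientation; "wrist_force": force on the tool from outside, world axes, zero at the start; "torque": the same for the moment, N m; "opening": opening from 0.0 (shut) to 1.0 (fully open); "gripper_force": force on a finger pad.
Only numpy, scipy, OpenCV 4.12 (cv2) and the standard library are available. Lean on these libraries where they do the work, as an engineer would, in place of code of your own. Each camera call takes 0.05 s, during which the arm holds its last target. There are 200 camera calls.

## Working session

There is one attempt and no reset: what is moved stays moved. The work goes in short steps, Python scripts to look and compute and a tool call to move; the robot and the scene stay as the last step left them, time stands still between calls to the robot, and variables do not carry over. Pictures are saved under pics/ and viewed, at most 10 in all, crops included, and the job is handed in when it is done.

Besides the shell and the picture viewer there is one more tool, called after "Emit:" by a JSON object that holds its "op" and its "data". move_arm: Moves the arm, as the interface text tells. Its arguments: {"type":"object","properties":{"series":{"type":"array"},"force":{"type":"number"}},"required":["series"]}

```bash
mkdir -p pics; python3 - <<'E'
from cell import robot
import cv2,numpy as np
s=robot.observe();print(s)
for n in ("top","scene"):
    c=robot.camera(n);cv2.imwrite(f"pics/{n}.png",cv2.resize(c["frame"][:,:,::-1],(800,600),interpolation=cv2.INTER_CUBIC))
    np.save(f"pics/{n}.npy",c,allow_pickle=True)
    print({k:v for k,v in c.items() if k!="frame"})
E
```

```text
{'time_s': 0.0, 'joints': array([-70.79240655,  19.07107695,  -3.70741207,  83.70511794,
         1.24038484,  77.34359533,  -5.070243  ]), 'joint_vel': array([-0.03839362, -0.03354008, -0.01436505, -0.03062549, -0.0555547 ,
        0.0008717 ,  0.02322509]), 'joint_efforts': array([ 7.89644637e-04, -6.23260403e+01,  2.52320326e-02, -3.89883578e+01,
       -6.11749711e-02,  3.99987772e-02,  2.06921945e-04]), 'tcp_pos': array([0.2187887 , 0.585047  , 0.22177115]), 'eef_rot': array([-1.79920383e+02,  6.31389120e-03,  1.59500118e+02]), 'wrist_force': array([ 0.10616095,  0.87880495, -0.10803307]), 'torque': array([-0.02890219, -0.00573006,  0.01208985]), 'gripper_force': 0.0, 'opening': 0.9964221793358156}
{'fx': 515.4781886994996, 'fy': 515.4781886994996, 'cx': 270.6153425927605, 'cy': 207.07011183083978, 'xyz': array([ 0.42599712, -0.14327366,  0.89276719]), 'orientation': array([  7.57794592,  -2.03662474, -90.70459406])}
{'fx': 473.9327747068196, 'fy': 473.9327747068196, 'cx': 282.3104517919861, 'cy': 211.53308436756294, 'xyz': array([ 0.218049  , -0.86048431,  0.41827936]), 'orientation': array([ 65.17215958,   0.4083948 , -24.8497079 ])}
```

View pics/top.png

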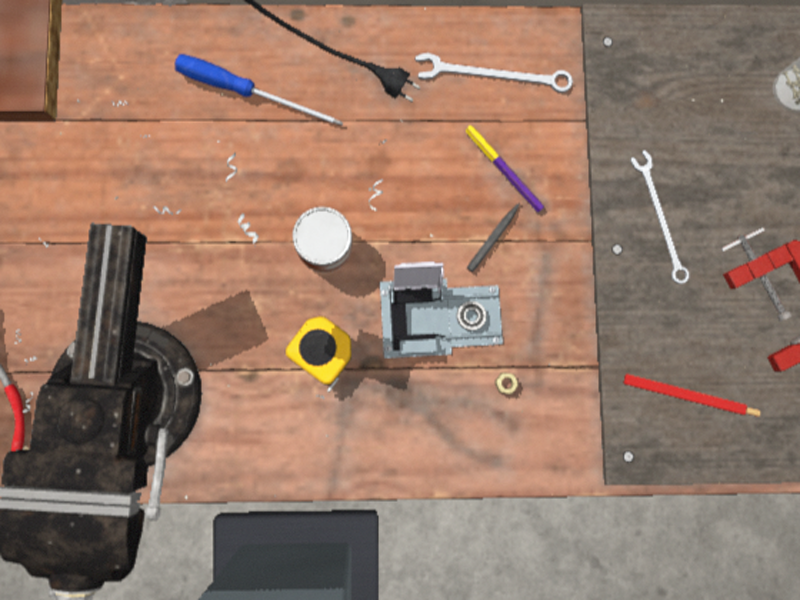

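View pics/scene.png

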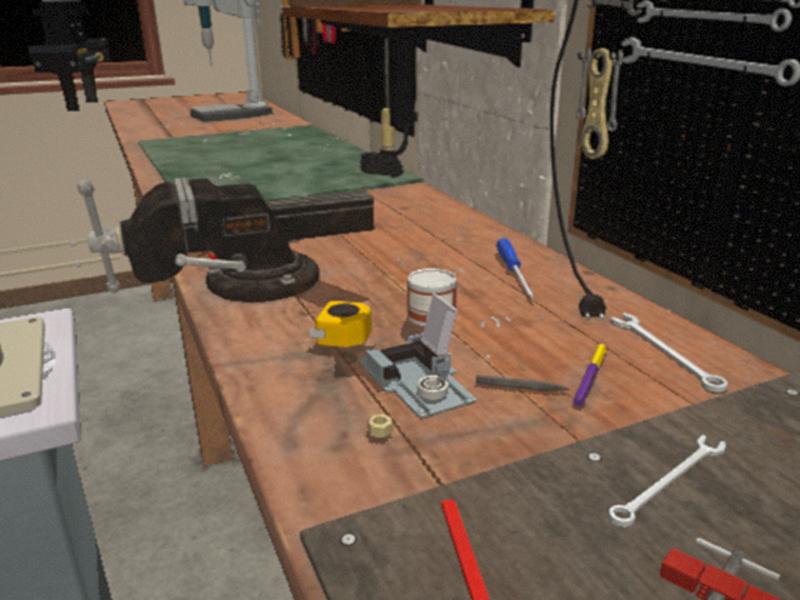

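The top view shows the box at about (440,310) with the tray running right (world -y), the bearing at (472,316), the cover standing up at (418,275), lip on the bottom side (world -x). Nut (508,383), punch (495,238), tape (320,350), tin (322,238). The scene view confirms the cover leans open.

```bash
cat > h.py <<'E'
import numpy as np
from scipy.spatial.transform import Rotation as R
def load(n): return np.load(f"pics/{n}.npy",allow_pickle=True).item()
def ray(c,u,v):
    d=np.array([(u-c["cx"])/c["fx"],-(v-c["cy"])/c["fy"],-1.])
    return c["xyz"],R.from_euler("xyz",c["orientation"],degrees=True).apply(d)
def at(c,u,v,z):
    o,d=ray(c,u,v); return o+d*(z-o[2])/d[2]
E
python3 - <<'E'
from h import *
import cv2
c=load("top");k=.7
for n,u,v,z in [("bearing",472,316,.014),("trayend_hi",500,287,.003),("trayend_lo",503,345,.003),("nut",508,383,.013),("punchA",471,269,.01),("punchB",519,206,.01),("tape",318,349,.035),("tin",322,237,.06),("vise",115,240,.15)]:
    print(n,at(c,u*k,v*k,z).round(4))
f=c["frame"][170:275,250:390][:,:,::-1]
cv2.imwrite("pics/crop.png",cv2.resize(f,(800,600),interpolation=cv2.INTER_CUBIC))
E
```

```text
bearing [ 0.5173 -0.2787  0.014 ]
trayend_hi [ 0.5539 -0.3159  0.003 ]
trayend_lo [ 0.4827 -0.3172  0.003 ]
nut [ 0.4366 -0.3198  0.013 ]
punchA [ 0.5754 -0.2796  0.01  ]
punchB [ 0.6541 -0.3415  0.01  ]
tape [ 0.4781 -0.0947  0.035 ]
tin [ 0.6053 -0.1007  0.06  ]
vise [0.5838 0.1042 0.15  ]
```

View pics/crop.png

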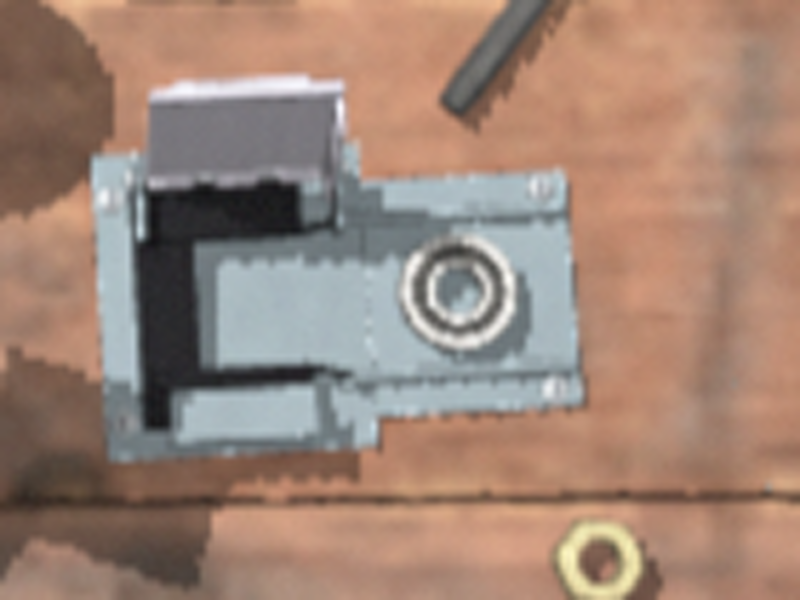

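```bash
python3 - <<'E'
from h import *
from scipy.optimize import least_squares
c=load("top");s=800/140
px=lambda u,v,z:at(c,250+(u+.5)/s-.5,170+(v+.5)/s-.5,z)
P=[(93,155),(110,460),(378,445),(567,170),(583,405)]
B=np.array([(48,47),(-45,47),(-45,-35),(35,-98),(-35,-98)])/1e3
W=np.array([px(u,v,.003)[:2] for u,v in P]);print(W.round(4))
def f(p,full=False):
    a=p[2];M=np.array([[np.cos(a),-np.sin(a)],[np.sin(a),np.cos(a)]])
    d=(B@M.T+p[:2]-W)
    d[3:,0]*=.3
    return d.ravel()
r=least_squares(f,[.5,-.2,0]);print(r.x[:2],np.degrees(r.x[2]),(r.fun*1e3).round(1))
x,y,a=r.x;M=np.array([[np.cos(a),-np.sin(a)],[np.sin(a),np.cos(a)]])
b=px(459,292,.014)[:2];print("bearing w",b,"box",M.T@(b-r.x[:2]))
for n,u,v,z in [("edgeL",150,85,.075),("edgeR",343,80,.075),("punch",455,110,.01)]:
    w=px(u,v,z)[:2];print(n,w,M.T@(w-r.x[:2]))
for n,q in dict(pocket=(0,.0005),trayend=(0,-.098),lip=(-.027,.0045),hinge=(.038,.0045),edge_open=(.061,.0045)).items():print(n,M@q+r.x[:2])
E
```

```text
[[ 0.5624 -0.1683]
 [ 0.4693 -0.1724]
 [ 0.473  -0.2536]
 [ 0.5567 -0.3139]
 [ 0.4845 -0.3164]]
[ 0.51635129 -0.21720073] 2.3547245087128688 [ 0.   0.   0.2  0.3 -0.1 -0.4 -0.4  0.2  0.3 -0.1]
bearing w [ 0.51815993 -0.27783647] box [-0.00068417 -0.06065886]
edgeL [ 0.57117751 -0.18256269] [0.05620306 0.03235619]
edgeR [ 0.57228553 -0.23720335] [ 0.05506518 -0.02228386]
punch [ 0.57441861 -0.27876017] [ 0.05548905 -0.06389322]
pocket [ 0.51633075 -0.21670115]
trayend [ 0.52037773 -0.31511798]
lip [ 0.4891892  -0.21381385]
hinge [ 0.55413432 -0.21114325]
edge_open [ 0.5771149  -0.21019827]
```

Emit:
{"op": "move_arm", "data": {"series": [[0,0,-0.225,0,0,0,1],[0,0,-0.225,0,0,0,1],[0,0,-0.225,0,0,0,1],[0,0,-0.225,0,0,0,1],[0,0,-0.225,0,0,0,1],[-0.226,-0.281,-0.225,0,0,-0.0635,1],[-0.226,-0.281,-0.225,0,0,-0.0635,1],[-0.226,-0.281,-0.225,0,0,-0.0635,1],[-0.226,-0.281,-0.225,0,0,-0.0635,1],[-0.226,-0.281,-0.225,0,0,-0.0635,1],[-0.226,-0.281,-0.225,0,0,-0.0635,1],[-0.226,-0.281,-0.225,0,0,-0.0635,1]]}}

```text
time_s: 1.1
tcp_pos: [0.3099, 0.309, 0.4024]
eef_rot: [180.0, -0.0, -177.7]
wrist_force: [1.0, -0.2, 0.4]
opening: 0.174
gripper_force: 0.0
```

```bash
cat >> h.py <<'E'
BO=np.array([.51635,-.2172]);BY=2.355
def st():
    from cell import robot
    s=robot.observe();a=np.radians(BY);M=np.array([[np.cos(a),-np.sin(a)],[np.sin(a),np.cos(a)]])
    b=M.T@(s["tcp_pos"][:2]-BO)
    print("t",round(s["time_s"],2),"box mm",(b*1e3).round(1),"z",round(s["tcp_pos"][2]*1e3,1),"rot",s["eef_rot"].round(2),"F",s["wrist_force"].round(1),"op",round(s["opening"],2))
    return s,b
def to(x,y,z): # box mm -> shift numbers, with the tool's axes
    s,b=st();a=np.radians(BY);M=np.array([[np.cos(a),-np.sin(a)],[np.sin(a),np.cos(a)]])
    w=np.r_[M@[x/1e3,y/1e3]+BO,z/1e3]-s["tcp_pos"]
    Q=R.from_euler("xyz",s["eef_rot"],degrees=True)
    T=R.from_euler("xyz",[180,0,180+BY],degrees=True)
    print("shift",(Q.inv().apply(w)/.8).round(4),"turn",((Q.inv()*T).as_rotvec()/2/np.pi).round(4))
E
python3 -c "
from h import *
to(0,-112,200)"
```

```text
t 1.1 box mm [-184.6  534.2] z 402.4 rot [ 1.7999e+02 -1.0000e-02 -1.7768e+02] F [ 1.  -0.2  0.4] op 0.17
shift [-0.2314 -0.8077  0.2528] turn [ 0.     -0.     -0.0001]
```

Emit:
{"op": "move_arm", "data": {"series": [[-0.23,-0.808,0,0,0,0,1],[-0.23,-0.808,0,0,0,0,1],[-0.23,-0.808,0,0,0,0,1],[-0.23,-0.808,0,0,0,0,1],[-0.23,-0.808,0,0,0,0,1],[-0.23,-0.808,0,0,0,0,1],[-0.23,-0.808,0,0,0,0,1],[-0.23,-0.808,0,0,0,0,1],[-0.23,-0.808,0,0,0,0,1],[-0.23,-0.808,0,0,0,0,1],[-0.23,-0.808,0,0,0,0,1],[-0.23,-0.808,0,0,0,0,1]]}}

```text
time_s: 2.1
tcp_pos: [0.4659, -0.1656, 0.4028]
eef_rot: [180.0, 0.1, -177.6]
wrist_force: [1.2, 0.5, -0.7]
opening: 0.002
gripper_force: 0.0
```

```bash
python3 -c "
from h import *
to(0,-112,120)"
```

```text
t 2.1 box mm [-48.3  53.7] z 402.8 rot [ 1.7999e+02  7.0000e-02 -1.7763e+02] F [ 1.2  0.5 -0.7] op 0.0
shift [-0.0599 -0.2072  0.3535] turn [0.     0.0002 0.    ]
```

Emit:
{"op": "move_arm", "data": {"series": [[-0.06,-0.207,0,0,0,0,1],[-0.06,-0.207,0,0,0,0,1],[-0.06,-0.207,0,0,0,0,1],[-0.06,-0.207,0,0,0,0,1],[-0.06,-0.207,0.353,0,0,0,1],[-0.06,-0.207,0.353,0,0,0,1],[-0.06,-0.207,0.353,0,0,0,1],[-0.06,-0.207,0.353,0,0,0,1],[-0.06,-0.207,0.353,0,0,0,1],[-0.06,-0.207,0.353,0,0,0,1],[-0.06,-0.207,0.353,0,0,0,1],[-0.06,-0.207,0.353,0,0,0,1]]}}

```text
time_s: 3.1
tcp_pos: [0.5177, -0.3242, 0.1135]
eef_rot: [179.7, -0.5, -177.6]
wrist_force: [-0.6, 1.1, -0.0]
opening: 0.002
gripper_force: 0.0
```

```bash
python3 - <<'E'
from h import *
from cell import robot
import cv2
to(0,-112,8)
c=robot.camera("wrist");np.save("pics/w1.npy",c,allow_pickle=True)
cv2.imwrite("pics/w1.png",cv2.resize(c["frame"][:,:,::-1],(800,600)))
print({k:v for k,v in c.items() if k!="frame"})
E
```

```text
t 3.1 box mm [  -3. -107.] z 113.5 rot [ 179.73   -0.51 -177.63] F [-0.6  1.1 -0. ] op 0.0
shift [-0.0049 -0.0069  0.1318] turn [ 0.0008 -0.0014  0.    ]
{'fx': 325.19226210127806, 'fy': 325.19226210127806, 'cx': 280.39687283586466, 'cy': 212.2686645849836, 'tool_from_camera': array([[ 4.13471734e-04,  9.57321328e-01,  2.89025437e-01,
         7.90887377e-02],
       [ 9.99999905e-01, -4.36560176e-04,  1.54196581e-05,
         4.04158505e-04],
       [ 1.40938563e-04,  2.89025403e-01, -9.57321418e-01,
        -1.61410445e-01],
       [ 0.00000000e+00,  0.00000000e+00,  0.00000000e+00,
         1.00000000e+00]])}
```

View pics/w1.png

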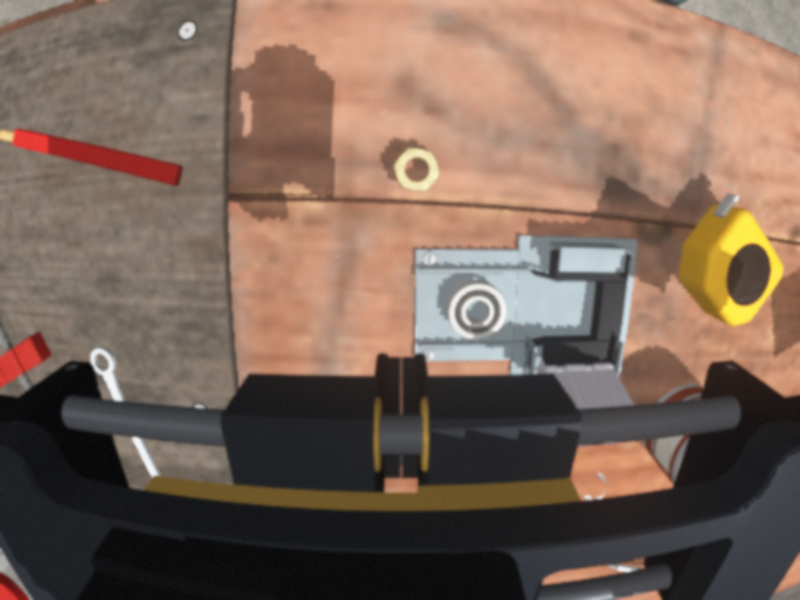

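The wrist view shows the bearing at (477,310), tray end corner (415,250), floor plate corners (518,235) and (638,240). I check the box pose with these.

```bash
cat >> h.py <<'E'
def watp(c,s,u,v,z):
    x,y=u-c["cx"],v-c["cy"];r=np.hypot(x,y);t=r/c["fx"]
    d=np.array([np.sin(t)*x/r,-np.sin(t)*y/r,-np.cos(t)])
    T=c["tool_from_camera"];Q=R.from_euler("xyz",s["eef_rot"],degrees=True)
    o=Q.apply(T[:3,3])+s["tcp_pos"];d=Q.apply(T[:3,:3]@d)
    w=o+d*(z-o[2])/d[2];a=np.radians(BY)
    return np.array([[np.cos(a),np.sin(a)],[-np.sin(a),np.cos(a)]])@(w[:2]-BO)*1e3
E
python3 - <<'E'
from h import *
s,b=st();c=load("w1")
for n,u,v,z in [("bearing 0,-61",477,310,.014),("(-35,-98)",415,250,.003),("(-45,-35)",518,235,.003),("(-45,47)",638,240,.003)]:
    print(n,watp(c,s,u*.7,v*.7,z).round(1))
E
```

```text
t 3.15 box mm [  -1.7 -108.4] z 117.5 rot [ 179.86   -0.31 -177.65] F [ 0.8 -0.5  0.6] op 0.0
bearing 0,-61 [  2.9 -61.5]
(-35,-98) [-31.6 -99. ]
(-45,-35) [-41.6 -35.9]
(-45,47) [-41.4  48.3]
```

Emit:
{"op": "move_arm", "data": {"series": [[0,0,0.05,0,0,0,1],[0,0,0.1,0,0,0,1],[0,0,0.14,0,0,0,1],[0,0,0.14,0,0,0,1],[0,0.01,0.14,0,0,0,1],[0,0.02,0.14,0,0,0,1],[0,0.03,0.14,0,0,0,1],[0,0.04,0.14,0,0,0,1],[0,0.05,0.14,0,0,0,1],[0,0.06,0.14,0,0,0,1],[0,0.07,0.14,0,0,0,1],[0,0.075,0.14,0,0,0,1]]}}

```text
time_s: 4.15
tcp_pos: [0.5187, -0.2652, 0.0082]
eef_rot: [180.0, 0.0, -177.6]
wrist_force: [-0.2, -1.1, 1.0]
opening: 0.002
gripper_force: 0.4
```

```bash
python3 -c "
from h import *
to(0,-35,8)"
```

```text
t 4.15 box mm [  0.3 -48.1] z 8.2 rot [ 1.7996e+02  2.0000e-02 -1.7757e+02] F [-0.2 -1.1  1. ] op 0.0
shift [0.0004 0.0163 0.0003] turn [0.0001 0.     0.0002]
```

Emit:
{"op": "move_arm", "data": {"series": [[0,0.004,0,0,0,0,1],[0,0.008,0,0,0,0,1],[0,0.012,0,0,0,0,1],[0,0.016,0,0,0,0,1],[0,0.02,0,0,0,0,1],[0,0.02,0,0,0,0,1]]}}

```text
time_s: 4.65
tcp_pos: [0.5177, -0.2501, 0.0079]
eef_rot: [180.0, -0.0, -177.6]
wrist_force: [0.2, -0.2, -0.8]
opening: 0.005
gripper_force: 0.0
```

```bash
python3 - <<'E'
from h import *
from cell import robot
import cv2
s,b=st()
c=robot.camera("wrist");np.save("pics/w2.npy",c,allow_pickle=True)
cv2.imwrite("pics/w2.png",cv2.resize(c["frame"][130:290,230:445][:,:,::-1],(800,595),interpolation=cv2.INTER_CUBIC))
E
```

```text
t 4.65 box mm [ -0.  -32.9] z 7.9 rot [ 1.7997e+02 -2.0000e-02 -1.7762e+02] F [ 0.2 -0.2 -0.8] op 0.0
```

View pics/w2.png

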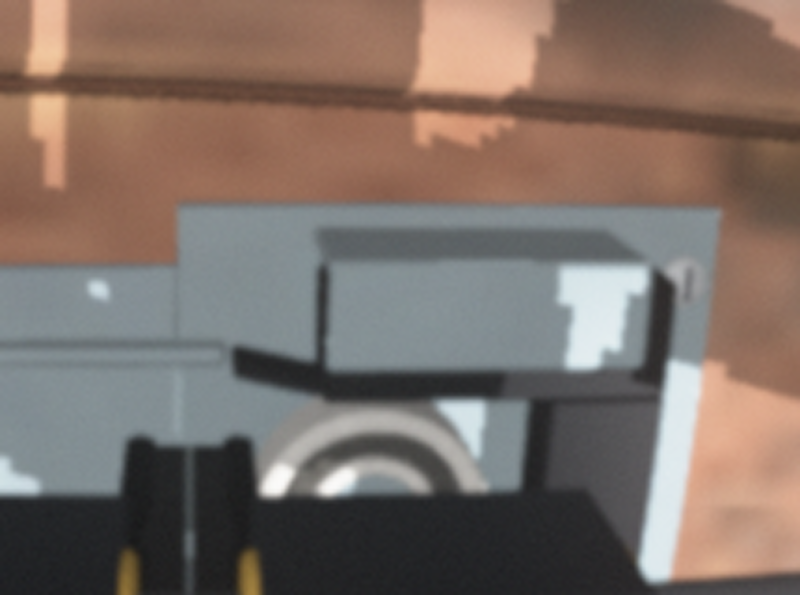

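The crop shows the bearing touching the fingers (x≈258) with its far side at x≈487 and the back wall at x≈527: about 6 mm to go.

Emit:
{"op": "move_arm", "data": {"series": [[0,0.0015,0,0,0,0,1],[0,0.003,0,0,0,0,1],[0,0.0045,0,0,0,0,1],[0,0.006,0,0,0,0,1],[0,0.0075,0,0,0,0,1],[0,0.0085,0,0,0,0,1],[0,0.0085,0,0,0,0,1]]}}

```text
time_s: 5.28
tcp_pos: [0.5174, -0.2438, 0.0081]
eef_rot: [180.0, -0.0, -177.6]
wrist_force: [0.1, -0.6, -0.1]
opening: 0.005
gripper_force: 0.0
```

```bash
python3 -c "
from h import *
st()"
```

```text
t 5.28 box mm [ -0.  -26.6] z 8.1 rot [ 1.7999e+02 -1.0000e-02 -1.7763e+02] F [ 0.1 -0.6 -0.1] op 0.01
```

No contact with the wall yet; continuing slowly.

Emit:
{"op": "move_arm", "data": {"series": [[0,0.001,0,0,0,0,1],[0,0.002,0,0,0,0,1],[0,0.0025,0,0,0,0,1],[0,0.0025,0,0,0,0,1]]}}

```text
time_s: 5.62
tcp_pos: [0.5174, -0.2425, 0.0082]
eef_rot: [-180.0, 0.0, -177.7]
wrist_force: [0.0, -1.7, 0.4]
opening: 0.009
gripper_force: 1.1
```

```bash
python3 -c "
from h import *
st()"
```

```text
t 5.62 box mm [ -0.  -25.3] z 8.2 rot [-1.7997e+02  1.0000e-02 -1.7765e+02] F [ 0.  -1.7  0.4] op 0.01
```

Emit:
{"op": "move_arm", "data": {"series": [[0,0.001,0,0,0,0,1],[0,0.002,0,0,0,0,1],[0,0.003,0,0,0,0,1],[0,0.003,0,0,0,0,1]], "force": 40}}

```text
time_s: 5.95
tcp_pos: [0.5173, -0.242, 0.0087]
eef_rot: [-179.8, 0.1, -177.7]
wrist_force: [-0.5, -8.9, -0.1]
opening: 0.008
gripper_force: 4.4
```

```bash
python3 - <<'E'
from h import *
from cell import robot
import cv2
s,b=st()
c=robot.camera("wrist");np.save("pics/w3.npy",c,allow_pickle=True)
cv2.imwrite("pics/w3.png",cv2.resize(c["frame"][130:290,230:445][:,:,::-1],(800,595),interpolation=cv2.INTER_CUBIC))
E
```

```text
t 5.95 box mm [ -0.1 -24.9] z 8.7 rot [-1.7980e+02  7.0000e-02 -1.7773e+02] F [-0.5 -8.9 -0.1] op 0.01
```

View pics/w3.png

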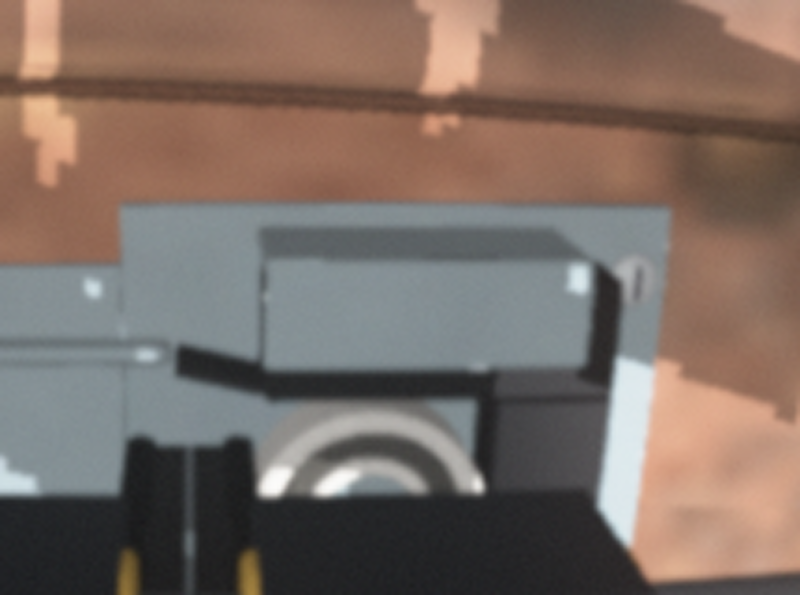

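The bearing now meets the back wall (x≈485) with 9 N reaction: home. Retreating, rising and going round behind the cover.

Emit:
{"op": "move_arm", "data": {"series": [[0,-0.045,0,0,0,0,1],[0,-0.045,-0.19,0,0,0,1],[0,-0.045,-0.19,0,0,0,1],[0,-0.045,-0.19,0,0,0,1],[0,-0.045,-0.19,0,0,0,1],[-0.115,0.034,-0.19,0,0,0,1],[-0.115,0.034,-0.19,0,0,0,1],[-0.115,0.034,-0.19,0,0,0,1],[-0.115,0.034,-0.19,0,0,0,1],[-0.115,0.034,-0.19,0,0,0,1],[-0.115,0.034,-0.19,0,0,0,1]]}}

```text
time_s: 6.92
tcp_pos: [0.6075, -0.209, 0.1599]
eef_rot: [-180.0, -0.1, -177.7]
wrist_force: [-1.2, -0.2, -0.8]
opening: 0.004
gripper_force: 0.0
```

```bash
python3 -c "
from h import *
to(92,4.5,45)"
```

```text
t 6.92 box mm [91.4  4.5] z 159.9 rot [-1.8000e+02 -5.0000e-02 -1.7766e+02] F [-1.2 -0.2 -0.8] op 0.0
shift [-9.000e-04  1.000e-04  1.436e-01] turn [-0.     -0.0001 -0.    ]
```

Emit:
{"op": "move_arm", "data": {"series": [[0,0,0.05,0,0,0,1],[0,0,0.1,0,0,0,1],[0,0,0.144,0,0,0,1],[0,0,0.144,0,0,0,1],[0.015,0,0.144,0,0,0,1],[0.025,0,0.144,0,0,0,1],[0.035,0,0.144,0,0,0,1],[0.045,0,0.144,0,0,0,1],[0.055,0,0.144,0,0,0,1],[0.065,0,0.144,0,0,0,1],[0.073,0,0.144,0,0,0,1],[0.073,0,0.144,0,0,0,1]]}}

```text
time_s: 7.92
tcp_pos: [0.5483, -0.2112, 0.045]
eef_rot: [180.0, -0.0, -177.7]
wrist_force: [0.9, -0.3, 0.3]
opening: 0.006
gripper_force: 0.0
```

```bash
python3 - <<'E'
from h import *
from cell import robot
import cv2
to(27,4.5,40)
c=robot.camera("scene")
cv2.imwrite("pics/s2.png",cv2.resize(c["frame"][170:300,230:360][:,:,::-1],(600,600),interpolation=cv2.INTER_CUBIC))
E
```

```text
t 7.92 box mm [32.2  4.7] z 45.0 rot [ 1.7996e+02 -3.0000e-02 -1.7769e+02] F [ 0.9 -0.3  0.3] op 0.01
shift [ 0.0065 -0.0003  0.0063] turn [ 0.0001 -0.0001 -0.0001]
```

View pics/s2.png

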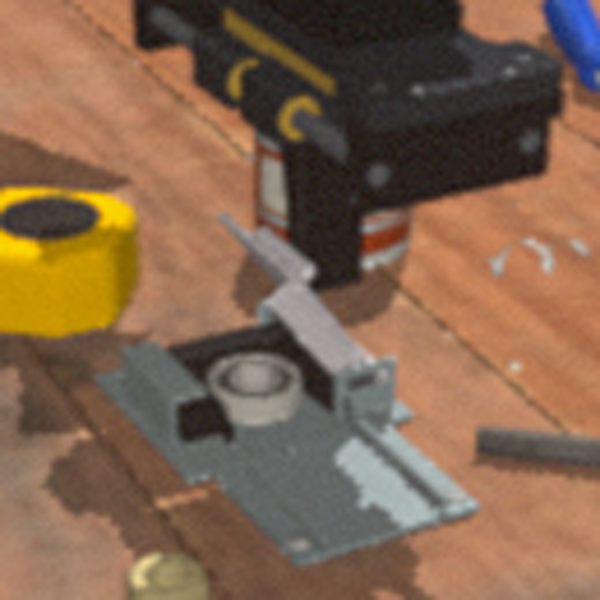

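The crop shows the cover swept to about 55–60° with the finger behind it, bearing in the pocket. Following the arc down.

Emit:
{"op": "move_arm", "data": {"series": [[0.0065,0,0.006,0,0,0,1],[0.0115,0,0.009,0,0,0,1],[0.0165,0,0.0115,0,0,0,1],[0.02,0,0.016,0,0,0,1],[0.024,0,0.021,0,0,0,1],[0.026,0,0.025,0,0,0,1],[0.026,0,0.029,0,0,0,1],[0.026,0,0.032,0,0,0,1],[0.026,0,0.034,0,0,0,1],[0.026,0,0.034,0,0,0,1]]}}

```text
time_s: 8.8
tcp_pos: [0.5286, -0.212, 0.0188]
eef_rot: [179.9, -0.0, -177.7]
wrist_force: [-9.2, 5.6, 22.2]
opening: 0.008
gripper_force: 10.8
```

```bash
python3 - <<'E'
from h import *
from cell import robot
import cv2
to(11.5,4.5,21)
c=robot.camera("wrist");np.save("pics/w4.npy",c,allow_pickle=True)
c2=robot.camera("scene")
a=cv2.resize(c["frame"][130:290,180:380][:,:,::-1],(500,400),interpolation=cv2.INTER_CUBIC)
b=cv2.resize(c2["frame"][200:300,230:300+5][:,:,::-1],(300,400),interpolation=cv2.INTER_CUBIC)
cv2.imwrite("pics/w4.png",np.hstack([a,b]))
E
```

```text
t 8.8 box mm [12.5  4.7] z 18.8 rot [ 1.7991e+02 -4.0000e-02 -1.7766e+02] F [-9.2  5.6 22.2] op 0.01
shift [ 0.0012 -0.0002 -0.0028] turn [ 0.0003 -0.0001 -0.0001]
```

View pics/w4.png

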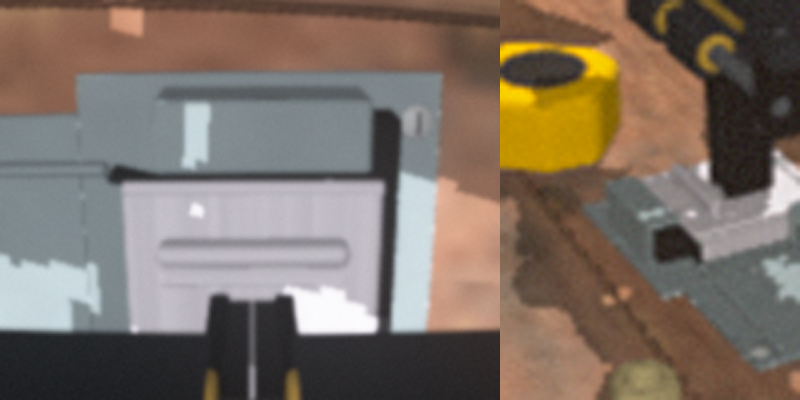

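The cover lies flat (finger stopped at z 18.8 with 22 N; edge just short of the lip). Lifting about 2.5 mm and pushing the ledge.

Emit:
{"op": "move_arm", "data": {"series": [[0,0,-0.004,0,0,0,1],[0,0,-0.004,0,0,0,1],[0.004,0,-0.004,0,0,0,1],[0.008,0,-0.004,0,0,0,1],[0.011,0,-0.004,0,0,0,1],[0.014,0,-0.004,0,0,0,1],[0.017,0,-0.004,0,0,0,1],[0.02,0,-0.004,0,0,0,1],[0.023,0,-0.004,0,0,0,1],[0.023,0,-0.004,0,0,0,1]]}}

```text
time_s: 9.73
tcp_pos: [0.511, -0.2127, 0.0211]
eef_rot: [-180.0, 0.1, -177.6]
wrist_force: [4.7, -0.5, -0.5]
opening: 0.004
gripper_force: 1.8
```

```bash
python3 -c "
from h import *
st()"
```

```text
t 9.73 box mm [-5.2  4.7] z 21.1 rot [-1.7999e+02  9.0000e-02 -1.7764e+02] F [ 4.7 -0.5 -0.5] op 0.0
```

Sliding at 4.7 N. On until it stops.

Emit:
{"op": "move_arm", "data": {"series": [[0.002,0,0,0,0,0,1],[0.004,0,0,0,0,0,1],[0.006,0,0,0,0,0,1],[0.0075,0,0,0,0,0,1],[0.0075,0,0,0,0,0,1]]}}

```text
time_s: 10.15
tcp_pos: [0.5083, -0.2128, 0.0221]
eef_rot: [-179.9, 0.4, -177.6]
wrist_force: [13.8, -1.4, -4.1]
opening: 0.006
gripper_force: 7.0
```

```bash
python3 -c "
from h import *
st()"
```

```text
t 10.15 box mm [-7.9  4.8] z 22.1 rot [-179.9     0.39 -177.56] F [13.8 -1.4 -4.1] op 0.01
```

Emit:
{"op": "move_arm", "data": {"series": [[0.0015,0,0.001,0,0,0,1],[0.003,0,0.001,0,0,0,1],[0.003,0,0.001,0,0,0,1]]}}

```text
time_s: 10.4
tcp_pos: [0.5081, -0.2128, 0.022]
eef_rot: [-179.8, 0.6, -177.5]
wrist_force: [20.8, -2.1, -4.3]
opening: 0.008
gripper_force: 10.3
```

```bash
python3 - <<'E'
from h import *
from cell import robot
import cv2
s,_=st()
c=robot.camera("wrist");np.save("pics/w5.npy",c,allow_pickle=True)
a=cv2.resize(c["frame"][130:290,180:380][:,:,::-1],(750,600),interpolation=cv2.INTER_CUBIC)
cv2.imwrite("pics/w5.png",a)
E
```

```text
t 10.4 box mm [-8.1  4.8] z 22.0 rot [-179.85    0.61 -177.51] F [20.8 -2.1 -4.3] op 0.01
```

View pics/w5.png

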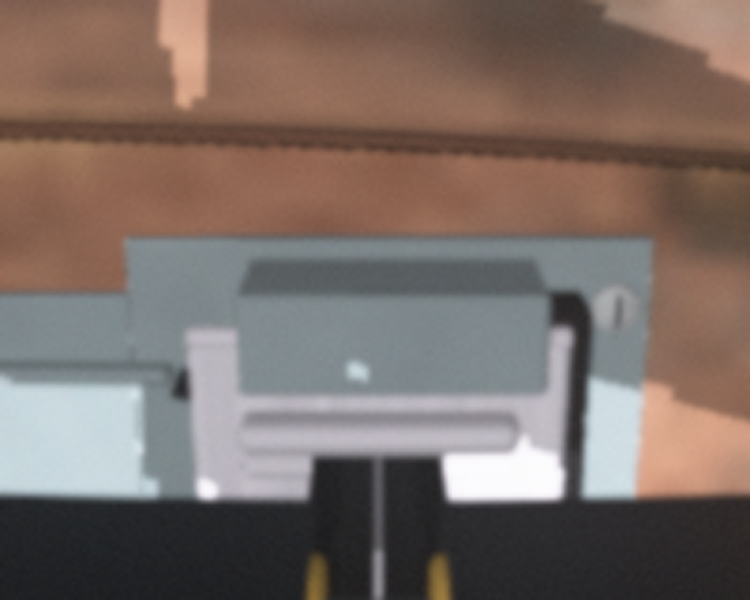

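The cover's edge (row ~330) is about 9 mm under the lip's edge (row ~393) and at a hard stop (20.8 N, no motion). Backing off, then rising.

Emit:
{"op": "move_arm", "data": {"series": [[-0.005,0,-0.001,0,0,0,1],[-0.011,0,-0.002,0,0,0,1],[-0.013,0,-0.003,0,0,0,1],[-0.013,0,-0.003,0,0,0,1],[-0.013,0,-0.03,0,0,0,1],[-0.013,0,-0.08,0,0,0,1],[-0.013,0,-0.13,0,0,0,1],[-0.013,0,-0.18,0,0,0,1],[-0.013,0,-0.22,0,0,0,1],[-0.013,0,-0.22,0,0,0,1],[-0.013,0,-0.22,0,0,0,1]]}}

```text
time_s: 11.37
tcp_pos: [0.5128, -0.213, 0.1973]
eef_rot: [180.0, 0.1, -177.7]
wrist_force: [-0.1, 0.2, -0.2]
opening: 0.002
gripper_force: 0.0
```

```bash
python3 - <<'E'
from h import *
from cell import robot
import cv2
st()
c=robot.camera("scene")
cv2.imwrite("pics/s3.png",cv2.resize(c["frame"][170:300,210:410][:,:,::-1],(800,520),interpolation=cv2.INTER_CUBIC))
E
```

```text
t 11.37 box mm [-3.4  4.3] z 197.3 rot [ 1.7998e+02  1.3000e-01 -1.7766e+02] F [-0.1  0.2 -0.2] op 0.0
```

View pics/s3.png

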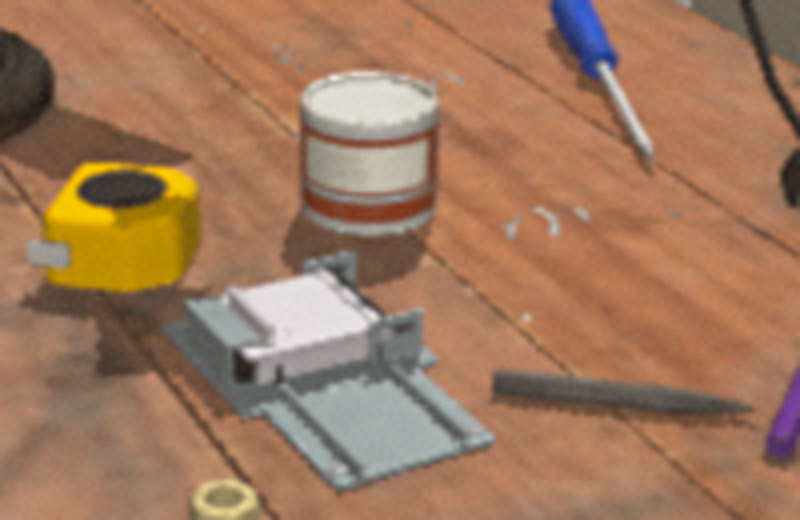

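The cover is flat and tucked under the lip at (240,310), the bearing is enclosed, the other things stand where they were, and the arm is clear.

```bash
python3 -c "
from cell import robot
print(robot.close_job())"
```

```text
the job is handed in; nothing more can be done
None
```

The bearing is home in its pocket, the cover is flat and tucked about 9 mm under the lip, and the nut, tape measure, tin and punch look untouched; I handed the job in at about 11 s with the arm clear.

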